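Load the heated shaker: vial block, spacer frame, cover

ROBOT

A 6-joint arm with a two-finger parallel gripper is mounted at the origin on the work surface. World frame = base frame: x ahead of the robot, y to its left, z up, the work surface at z = 0. Lengths are in m, angles in rad, forces in N, time in s.
With the tool pointing down it reaches from about 0.3 to 0.775 m from the base axis. Payload 14.6 kg.
Tool frame: the origin (TCP) lies midway between the tips of the shut fingers; the grasp point (between the pads) lies 19 mm behind it (tcp_to_grasp is the distance from the TCP to the grasp point, in m); z points along the fingers, y is the line along which they close (so a half turn about z gives the same grasp; the last joint's range is limited). The gripper opens to 94 mm and grips with 3 to 60 N. Pads are 16 mm wide; open, the fingers measure 119 mm over their backs; the gripper's body (75 mm by 177 mm) begins 78 mm behind the grasp point.
Start: joints at [-1.179, 0.3, 1.521, -0, 1.321, -0.067], TCP at [0.244, -0.493, 0.18] pointing down, gripper open.
Joint ranges: [-3.03, 3.03], [-0.79, 2.21], [0.23, 2.52], [-1.04, 4.18], [0, 3.07], [-2.55, 2.55]. Speed limits (rad/s): [2.22, 2.22, 2.57, 3.14, 3.14, 3.14].

INTERFACE

Orientations are given as [roll, pitch, yaw] about the fixed x, y, z axes, in that order (R = Rz(yaw) Ry(pitch) Rx(roll)).
In Python, from station import * gives the robot as it stands.
- The arm moves only by the tool send_rows, never from a script. Its argument "motion" is a list of rows, each a list of 3 entries, a list of its own where there are three numbers: the shift along the tool's x, y, z in units of 0.03 m (1.0 is 0.03 m), then the turn, a rotation vector about the tool's x, y, z in units of 0.12 rad (1.0 is 0.12 rad), then the opening, from -1 (shut) to 1 (fully open). In form: [[[x, y, z], [rx, ry, rz], grip], ...]. A call has 1 to 12 rows; each row shifts and turns the commanded pose from where the row before left it, along the tool's axes as they then stand; what a row does not reach is not made up. A row lasts 1/10 s, in which the tool goes at most 50 mm and 8.59 degrees, less where a joint would pass 70% of its speed; a pose out of reach is approached as far as the arm can. A call with a number of a shift or a turn outside -1 to 1 is refused whole. A call with a gripper value outside its range is refused whole. The fingers move at their own pace and stop on an object; "squeeze" is the grip in N (left out, the last holds). Time passes only in rows, so rows that do not move let the fingers close. It gives the time, the measured TCP pose, the force, the opening and the grip force at its end, in the units of the state.
- get_obs(): the state, without advancing time (a new reading comes with each control period).
- camera(name): name is "side" or "top"; returns a dict with "pixels" (384x512x3 uint8, red, green, blue), "depth" (384x512 float32, m along the optical axis (not along the pixel's ray), 0 where there is no reading), "fx", "fy", "cx", "cy" (pixels), "rvec" (rotation vector, rad) and "tvec" (3), from world to camera coordinates, as OpenCV has them. Camera axes: x right, y down, z forward; pixel columns grow to the right and rows downward; lengths in m; the calibration is good to about 2 mm. A picture is of the moment at which its call begins.
- hand_in(): hands the job in; it is judged then, once.
The state is a dict: "time_s": time; "qpos": joint angles; "joint_vel": joint speeds; "tau": joint torques, N m; "ee_pos": TCP position; "eef_rot": TCP orientation; "force": force on the tool from outside, world axes, zero at the start; "moment": the same for the moment, N m; "grip_width": finger opening in m; "grip_force": force on a finger pad.
Only numpy, scipy, OpenCV 4.12 (cv2) and the standard library are available. Lean on these libraries where they do the work, as an engineer would, in place of code of your own. Each camera call takes 0.05 s, during which the arm holds its last target. There are 200 camera calls.

TASK

Load the heated shaker for the next run. Seat the aluminium vial block flat on the heated pad of its nest, held between the red spring jaw and the fixed stops; then set the orange spacer frame squarely on the block around the vials, and last the white cover on the frame, each fully home. Set the parts down rather than dropping them, keep the vial block from tipping far over, leave the glassware and bottles where they stand, and let go of everything.

Things in the scene. Friction and masses are not known exactly. Their poses are not given: they have to be found in the camera images.
- nest (a point): Centre of the dark heated pad (112 x 60 mm), floor of the nest on top of the white bench shaker (250 x 180 mm); 87 mm over the table. x: along the nest, from the red jaw (-x end, at the display side, nearest the robot) to the fixed stops (+x end); y across; z up. A seated block has its origin here, its length along x. Free gap jaw to stops 115 mm, block 120 mm.
- jaw_face (a point): Top edge of the red spring jaw's face, mid-width (42 mm wide). Free: 55 mm to -x of the nest centre, 18 mm over the pad; its top is square, so a level block only rests on it. Springs back toward -x: 5 N starts it, 8 N at 5 mm, 13 N at 14 mm. A block tilted some 12 degrees, jaw end low, can push it back; then level the block down behind the stops.
- stops (a point): Middle of the top inner edge of the two grey fixed end stops (each 20 mm wide, centred 22 mm either side in y): 60 mm to +x of the nest centre, 20 mm over the pad. The jaw holds the seated block against their inner faces.
- cheeks (a point): Middle of the nest, level with the top of the straight part of the four grey guide cheeks, 44 mm over the pad; flared lips rise 9 mm higher. The cheeks stand at 38 to 60 mm either way along x on both long sides, 67 mm apart across y (block 64 mm). Between them the long sides are open for the fingers.
- jaw (a joint): Travel of the red spring jaw in m: 0 free, about 0.005 with the block seated, at most 0.014.
- block: Aluminium vial block, 120 (x) x 64 (y) x 32 mm, 0.5 to 0.8 kg. On top a raised land 100 x 44 x 6 mm (upper 2 mm stepped in to 97 x 41) with 8 blue vial caps up to 48 mm over the underside. Origin: centre of the underside; z up. Same end for end. Grip across the 64 mm width at mid-length.
- spacer: Orange spacer frame, outside 120 (x) x 64 (y) x 24 mm high, walls 8.5 mm, opening 103 x 47 mm right through, 0.12 kg. Origin: centre of the underside; z up. Goes over the block's land with 1.5 mm play each side and rests on its shoulder, 32 mm over the block's underside; its lower 12 mm then lie between the cheeks. Grip across the 64 mm width.
- cover: White cover 120 (x) x 64 (y) x 6 mm, 0.15 kg, with a lip under it, 100 x 44 x 5 mm (lowest 2 mm stepped in to 97 x 41), that enters the frame's opening. Origin: centre of the lip's underside. On top a black bridge handle along x, 70 long, 14 wide, 27 to 41 mm above the origin, 16 mm clear under it: grip it across. Home: origin 19 mm over the frame's underside.
- bottle_a: Bystander: amber reagent bottle with blue cap, 64 mm wide, 130 mm high; origin: centre of the underside. Leave alone.
- bottle_b: Bystander: amber reagent bottle with blue cap, 64 mm wide, 130 mm high; origin: centre of the underside. Leave alone.
- bottle_c: Bystander: small amber bottle with blue cap, 56 mm wide, 110 mm high; origin: centre of the underside. Leave alone.
- beaker: Bystander: glass beaker, 60 mm wide, 70 mm high; origin: centre of the underside. Leave alone.
- bulb: Bystander: brick-red rubber suction bulb standing upright, 56 mm wide, 95 mm high; origin: centre of the underside. Leave alone.
- flask: Bystander: stoppered glass volumetric flask, 80 mm wide, 180 mm high; origin: centre of the underside. Leave alone.
- dish: Bystander: green glass weighing dish with lid, 66 mm wide, 44 mm high; origin: centre of the underside. Leave alone.
There are look-alikes about, which are no part of the job. What is shaped like the block but purple is not meant.

How it is judged:
By the outcome, as a careful person would: the job done as asked, in the order asked, and still so for the second after the job is handed in, with the robot touching nothing.
It also fails if it takes over 72 s, if anything falls off the work surface, if the arm or the gripper's body presses on something with over 40 N, if the wrist force passes 120 N, or if a joint passes its speed limit or range.

## Working session

There is one attempt and no reset: what is moved stays moved. The work goes in short steps, Python scripts to look and compute and a tool call to move; the robot and the scene stay as the last step left them, time stands still between calls to the robot, and variables do not carry over. Pictures are saved under pics/ and viewed, at most 10 in all, crops included, and the job is handed in when it is done.

Besides the shell and the picture viewer there is one more tool, called after "Request:" as a command line: name --argument value ..., lists and objects as JSON in quotes. send_rows: Moves the arm, as the interface text tells. Its arguments: {"type":"object","properties":{"motion":{"type":"array"},"squeeze":{"type":"number"}},"required":["motion"]}

```bash
mkdir -p pics; ls
python3 - <<'E'
from station import *
import cv2,numpy as np
for n in ("top","side"):
    c=camera(n); np.savez(f"pics/{n}0.npz",**c)
    cv2.imwrite(f"pics/{n}0.png",cv2.resize(c["pixels"][:,:,::-1],(800,600),interpolation=cv2.INTER_CUBIC))
    R=cv2.Rodrigues(np.array(c["rvec"]))[0]; print(n,c["fx"],c["cx"],c["cy"],-R.T@np.array(c["tvec"]),R[2])
print(get_obs())
E
```

```text
pics
top 415.3202936086256 254.51762807493589 178.78583464696283 [0.28949219 0.01909574 1.51026073] [ 0.14325683 -0.00593968 -0.98966772]
side 356.1188654725581 256.40463758325683 192.9959846470135 [-0.01310652  0.66779878  0.67442699] [ 0.48046696 -0.66433767 -0.57254429]
{'time_s': 0.1, 'qpos': array([-1.17862441e+00,  3.00389521e-01,  1.52150597e+00,  6.12476786e-06,
        1.32070777e+00, -6.65788221e-02]), 'joint_vel': array([ 0.00030687, -0.00154132, -0.00048443,  0.00107588, -0.00022   ,
       -0.00081744]), 'tau': array([ 1.07043561e-03, -5.32642722e+01, -3.53285050e+01,  7.09787384e-02,
        2.35055108e-02, -4.62749676e-05]), 'ee_pos': array([ 0.24346637, -0.49289045,  0.17996287]), 'eef_rot': array([-3.14058468e+00, -7.31548918e-05,  4.58749185e-01]), 'force': array([-0.35228921, -0.27142212,  0.38712005]), 'moment': array([0.0063373 , 0.03591407, 0.00239448]), 'grip_force': 0.0, 'grip_width': 0.09428131111921022}
```

View pics/top0.png

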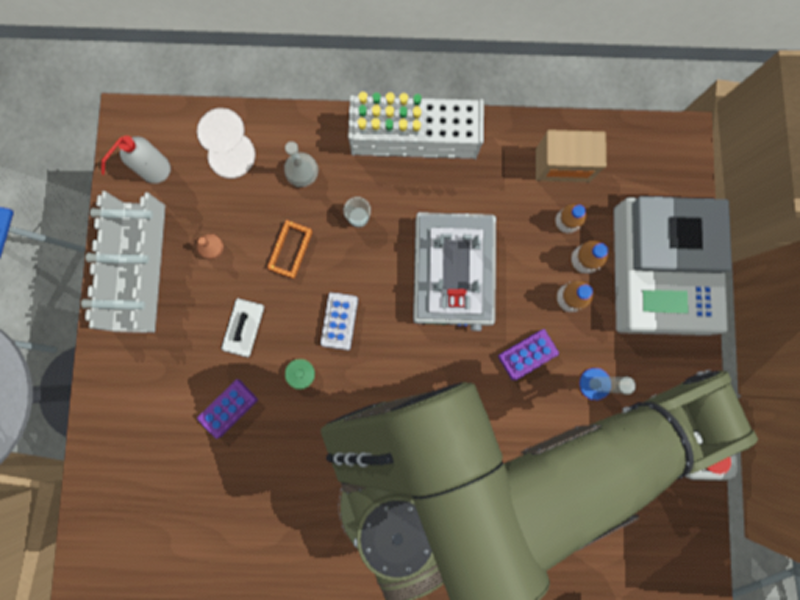

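View pics/side0.png

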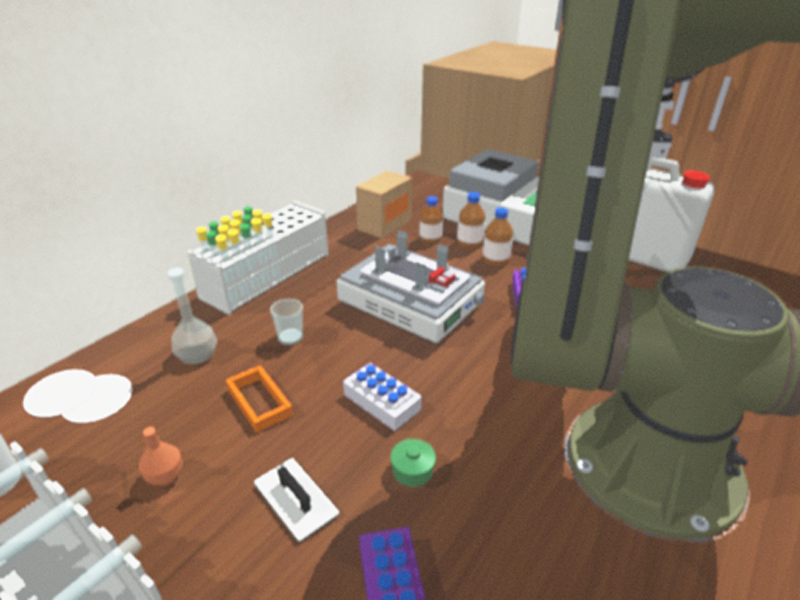

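The vial block is at top view (340,321), silver-white with blue caps. The look-alikes at (529,353) and (227,409) are purple, so they are not meant. The spacer is at (290,249), the cover at (243,327) and the nest at (455,272) with its red jaw toward the robot. I'll confirm the block in a crop and measure.

```bash
cat > h.py <<'E'
import numpy as np,cv2
from station import *
def cam(n,f=None):
    c=dict(np.load(f)) if f else camera(n)
    c["R"]=cv2.Rodrigues(np.array(c["rvec"],float))[0]; c["o"]=-c["R"].T@np.array(c["tvec"],float).ravel()
    return c
def world(c):
    v,u=np.mgrid[:384,:512]; d=c["depth"]
    P=np.stack([(u-c["cx"])/c["fx"]*d,(v-c["cy"])/c["fy"]*d,d],-1)
    return P@c["R"]+c["o"]
def ray(c,u,v,z):
    d=np.stack([(np.asarray(u)-c["cx"])/c["fx"],(np.asarray(v)-c["cy"])/c["fy"],np.ones(np.shape(u))],-1)@c["R"]
    return c["o"]+d*((z-c["o"][2])/d[...,2])[...,None]
def proj(c,p):
    q=c["R"]@(np.array(p)-c["o"]); return c["fx"]*q[0]/q[2]+c["cx"],c["fy"]*q[1]/q[2]+c["cy"]
E
python3 - <<'E'
from h import *
t=cam("top","pics/top0.npz"); s=cam("side","pics/side0.npz")
W=world(t); Z=W[...,2]
def tl(c,x0,x1,y0,y1): return cv2.resize(c["pixels"][y0:y1,x0:x1,::-1],(400,300),interpolation=cv2.INTER_CUBIC)
cv2.imwrite("pics/crop1.png",np.vstack([np.hstack([tl(t,184,248,182,230),tl(t,245,341,136,208)]),np.hstack([tl(s,210,282,225,279),tl(s,210,314,138,216)])]))
def rep(name,m):
    n,l,st,ce=cv2.connectedComponentsWithStats(m.astype(np.uint8))
    k=1+np.argmax(st[1:,4]); m=l==k
    P=W[m][:,:2]; r=cv2.minAreaRect((P*1000).astype(np.float32))
    print(name,m.sum(),"pix",ce[k].round(1),"z med",np.median(Z[m]).round(4),np.percentile(Z[m],[5,95]).round(4),"cent",P.mean(0).round(4),"rect",r)
def box(u0,u1,v0,v1):
    m=np.zeros(Z.shape,bool); m[v0:v1,u0:u1]=1; return m
rep("block",box(195,240,180,230)&(Z>.022)&(Z<.06))
rep("spacer",box(165,205,135,182)&(Z>.015)&(Z<.04))
rep("cover",box(135,175,185,232)&(Z>.006)&(Z<.06))
rep("handle",box(135,175,185,232)&(Z>.024)&(Z<.06))
rep("shaker",box(255,330,130,212)&(Z>.05))
for zz in (.12,.1):
    m=box(255,330,130,212)&(Z>zz)
    n,l,st,ce=cv2.connectedComponentsWithStats(m.astype(np.uint8))
    for k in range(1,n): print(zz,st[k,4],ce[k].round(1),W[l==k].mean(0).round(4),W[l==k].max(0).round(4),W[l==k].min(0).round(4))
print("table",np.median(Z[100:110,150:160]),np.median(Z[215:225,240:300]))
for n,b in dict(bulb=(120,145,145,170),dish=(180,205,228,250),beaker=(217,240,122,147),flask=(180,205,90,122)).items():
    rep(n,box(*b)&(Z>.02))
E
```

```text
block 609 pix [216.7 204.7] z med 0.0378 [0.0291 0.0517] cent [0.4056 0.1415] rect ((406.66766357421875, 142.597412109375), (65.2237777709961, 119.65647888183594), 83.21560668945312)
spacer 245 pix [185.2 158.6] z med 0.0246 [0.0173 0.0307] cent [0.5711 0.2642] rect ((571.1220703125, 264.53656005859375), (64.638916015625, 119.48465728759766), 72.30094146728516)
cover 581 pix [155.  209.1] z med 0.0128 [0.0075 0.0432] cent [0.3849 0.3636] rect ((383.2533264160156, 362.7478332519531), (72.21562194824219, 123.95550537109375), 74.56378936767578)
handle 90 pix [153.4 208.4] z med 0.0418 [0.0346 0.0474] cent [0.3856 0.364 ] rect ((385.7215576171875, 365.03143310546875), (14.772224426269531, 68.82366180419922), 77.57373046875)
shaker 3595 pix [291.  171.8] z med 0.0793 [0.0597 0.1047] cent [ 0.5245 -0.1155] rect ((470.3255615234375, -110.32746887207031), (208.0962677001953, 393.0650329589844), 82.30615997314453)
0.12 1 [317. 133.] [0.2895 0.0191 1.5103] [0.2895 0.0191 1.5103] [0.2895 0.0191 1.5103]
0.12 1 [290. 134.] [0.2895 0.0191 1.5103] [0.2895 0.0191 1.5103] [0.2895 0.0191 1.5103]
0.12 
[... 6253 characters left out ...]
0476 [0.0267 0.0957] cent [0.5639 0.4394] rect ((447.39080810546875, 237.3904266357422), (536.0474853515625, 54.692047119140625), 59.94636917114258)
dish 274 pix [191.5 238.5] z med 0.0352 [0.029  0.0458] cent [0.2844 0.2249] rect ((284.6130676269531, 225.12149047851562), (59.30026626586914, 61.156436920166016), 1.8015689849853516)
beaker 150 pix [228.1 133.5] z med 0.0575 [0.0243 0.0748] cent [0.6595 0.1093] rect ((485.439697265625, 80.76222229003906), (406.72857666015625, 58.00514602661133), 9.352821350097656)
flask 416 pix [191.4 106.2] z med 0.0608 [0.0303 0.1811] cent [0.7465 0.2409] rect ((548.21630859375, 124.38870239257812), (553.2740478515625, 77.37568664550781), 30.106067657470703)
```

View pics/crop1.png

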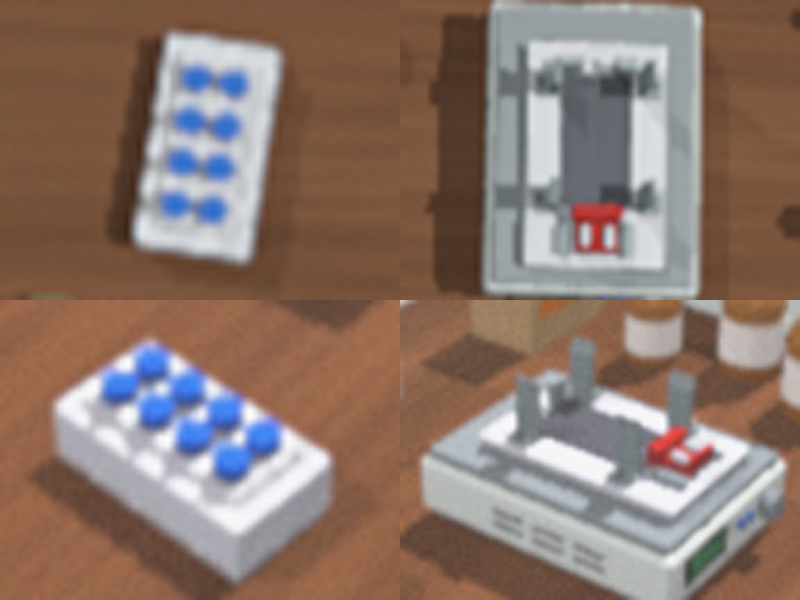

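The crop confirms the silver block with blue caps at top pixel (217,205). The nest is at about (293,170), jaw toward the robot and cheeks clear. Next I'll refine yaws and positions with colour masks cast onto planes in both views.

```bash
cat >> h.py <<'E'
def blob(c,m,z,box,k=4):
    """rect of a mask (fn of hsv image) within box u0,u1,v0,v1, upsampled, cast on plane z"""
    u0,u1,v0,v1=box
    im=cv2.resize(c["pixels"][v0:v1,u0:u1],None,fx=k,fy=k,interpolation=cv2.INTER_CUBIC)
    m=m(cv2.cvtColor(im,cv2.COLOR_RGB2HSV).astype(int)).astype(np.uint8)
    cs=max(cv2.findContours(m,cv2.RETR_EXTERNAL,cv2.CHAIN_APPROX_NONE)[0],key=cv2.contourArea)
    h=cv2.convexHull(cs)[:,0].astype(float)
    P=ray(c,u0+(h[:,0]+.5)/k-.5,v0+(h[:,1]+.5)/k-.5,z)[:,:2]
    P=np.round(P*1000,2).astype(np.float32)
    r=cv2.minAreaRect(P); M=cv2.moments(P.reshape(-1,1,2))
    (w,h_),a=r[1],r[2]; a=a if w>h_ else a-90
    a=(a+90)%180-90
    return np.round([r[0][0],r[0][1],M["m10"]/M["m00"],M["m01"]/M["m00"],max(w,h_),min(w,h_),a],1)
orange=lambda H:(H[...,0]>4)&(H[...,0]<18)&(H[...,1]>200)&(H[...,2]>140)
pale=lambda H:(H[...,1]<60)&(H[...,2]>140)
black=lambda H:(H[...,2]<60)
dark=lambda H:(H[...,2]<115)&(H[...,1]<60)
blue=lambda H:(H[...,0]>100)&(H[...,0]<125)&(H[...,1]>140)
red=lambda H:((H[...,0]<5)|(H[...,0]>174))&(H[...,1]>150)
E
python3 - <<'E'
from h import *
t=cam("top","pics/top0.npz"); s=cam("side","pics/side0.npz")
print("cx cy mx my L W yaw")
print("spacer t",blob(t,orange,.024,(165,205,135,182)))
print("spacer s",blob(s,orange,.024,(140,190,230,280)))
print("cover t",blob(t,pale,.011,(135,175,185,232)))
print("cover s",blob(s,pale,.011,(158,220,290,350)))
print("handle t",blob(t,black,.041,(140,170,192,226)))
print("block t",blob(t,pale,.032,(200,235,182,228)))
print("pad t",blob(t,dark,.087,(272,312,145,197)))
print("plate t",blob(t,pale,.087,(262,320,140,210)))
print("jaw t",blob(t,red,.105,(280,305,180,200)))
# yaw of caps
for n,c,b in (("t",t,(200,235,182,228)),("s",s,(215,275,225,265))):
    u0,u1,v0,v1=b
    im=cv2.resize(c["pixels"][v0:v1,u0:u1],None,fx=4,fy=4,interpolation=cv2.INTER_CUBIC)
    m=blue(cv2.cvtColor(im,cv2.COLOR_RGB2HSV).astype(int)); v,u=np.nonzero(m)
    P=ray(c,u0+(u+.5)/4-.5,v0+(v+.5)/4-.5,.046)[:,:2]; w,V=np.linalg.eigh(np.cov(P.T)); a=V[:,1]
    print("caps",n,P.mean(0).round(4),np.degrees(np.arctan(a[1]/a[0])).round(1))
# shaker outline yaw from depth
W=world(t);Z=W[...,2]; m=np.zeros(Z.shape,np.uint8); m[130:215,255:330]=((Z>.055)&(Z<.1))[130:215,255:330]
m=cv2.morphologyEx(m,cv2.MORPH_OPEN,np.ones((3,3)));n,l,st,ce=cv2.connectedComponentsWithStats(m);k=1+st[1:,4].argmax()
print("shaker",cv2.minAreaRect((W[l==k][:,:2]*1000).astype(np.float32)))
E
```

```text
cx cy mx my L W yawTraceback (most recent call last):
  File "<stdin>", line 4, in <module>
  File "h.py", line 21, in blob
    cs=max(cv2.findContours(m,cv2.RETR_EXTERNAL,cv2.CHAIN_APPROX_NONE)[0],key=cv2.contourArea)
ValueError: max() iterable argument is empty
```

```bash
cat > m.py <<'E'
from h import *
t=cam("top","pics/top0.npz"); s=cam("side","pics/side0.npz")
def hs(c,u,v): return cv2.cvtColor(c["pixels"][v:v+1,u:u+1],cv2.COLOR_RGB2HSV)[0,0]
print("hsv spacer",hs(t,176,158),"wood",hs(t,160,180),"cover",hs(t,163,200),"block",hs(t,207,195),"pad",hs(t,292,165),"jaw",hs(t,292,189),"handle",hs(t,153,209))
def p(*a):
    try: print(a[0],blob(*a[1:]))
    except ValueError: print(a[0],"none")
p("spacer t",t,orange,.024,(165,205,135,182))
p("spacer s",s,orange,.024,(140,190,230,280))
p("cover t",t,pale,.011,(135,175,185,232))
p("cover s",s,pale,.011,(158,220,290,350))
p("handle t",t,black,.041,(140,170,192,226))
p("block t",t,pale,.032,(200,235,182,228))
p("pad t",t,dark,.087,(272,312,145,197))
p("plate t",t,pale,.087,(262,320,140,210))
p("jaw t",t,red,.105,(280,305,180,200))
for n,c,b in (("t",t,(200,235,182,228)),("s",s,(215,275,225,265))):
    u0,u1,v0,v1=b
    im=cv2.resize(c["pixels"][v0:v1,u0:u1],None,fx=4,fy=4,interpolation=cv2.INTER_CUBIC)
    m=blue(cv2.cvtColor(im,cv2.COLOR_RGB2HSV).astype(int)); v,u=np.nonzero(m)
    P=ray(c,u0+(u+.5)/4-.5,v0+(v+.5)/4-.5,.046)[:,:2]; w,V=np.linalg.eigh(np.cov(P.T)); a=V[:,1]
    print("caps",n,P.mean(0).round(4),np.degrees(np.arctan(a[1]/a[0])).round(1))
W=world(t);Z=W[...,2]; m=np.zeros(Z.shape,np.uint8); m[130:215,255:330]=((Z>.055)&(Z<.1))[130:215,255:330]
m=cv2.morphologyEx(m,cv2.MORPH_OPEN,np.ones((3,3)));n,l,st,ce=cv2.connectedComponentsWithStats(m);k=1+st[1:,4].argmax()
print("shaker",cv2.minAreaRect((W[l==k][:,:2]*1000).astype(np.float32)))
E
sed -i 's/(H\[...,1\]>200)&(H\[...,2\]>140)/(H[...,1]>190)\&(H[...,2]>150)/' h.py; python3 m.py
```

```text
hsv spacer [ 13 171 183] wood [ 12 129 119] cover [ 70   7 226] block [ 10 138  76] pad [113  21 110] jaw [  1 187 161] handle [105  38  40]
spacer t none
spacer s [562.8 270.4 563.  270.1 137.1  69.  -18.3]
cover t [385.  364.9 385.2 364.8 126.5  68.9 -13.4]
cover s [384.6 365.6 384.8 365.5 125.   67.5 -13.2]
handle t [383.7 362.9 383.7 362.9  60.5  11.6 -12.8]
block t [405.7 141.4 405.7 141.5 125.9  68.6  -6.9]
pad t [ 533.8 -115.3  536.1 -116.9  127.5   80.7    9.1]
plate t [ 5.179e+02 -1.165e+02  5.190e+02 -1.170e+02  2.466e+02  1.783e+02
  1.000e-01]
jaw t [ 457.8 -117.9  461.6 -117.3   37.6   36.   -88.2]
caps t [0.4055 0.1427] -6.9
caps s [0.403  0.1443] -7.6
shaker ((532.0236206054688, -117.78006744384766), (251.79930114746094, 179.98516845703125), 0.038012221455574036)
```

Request:
send_rows --motion '[[[0,0,-0.4],[0,0,0.96],1],[[0,0,-0.4],[0,0,0.96],1],[[0,0,-0.4],[0,0,0.96],1],[[0,0,-0.4],[0,0,0.96],1],[[0,0,-0.4],[0,0,0.98],1],[[0.14,-0.98,0],[0,0,0],1],[[0.14,-0.98,0],[0,0,0],1],[[0.14,-0.98,0],[0,0,0],1],[[0.14,-0.98,0],[0,0,0],1],[[0.14,-0.98,0],[0,0,0],1],[[0.14,-0.98,0],[0,0,0],1],[[0.14,-0.98,0],[0,0,0],1]]' --squeeze 60

```text
time_s: 1.3
ee_pos: [0.2974, -0.291, 0.2402]
eef_rot: [-3.141, 0.0, -0.12]
force: [0.3, -0.4, -0.3]
grip_width: 0.0943
grip_force: 0.0
```

Request:
send_rows --motion '[[[0.13,-0.98,0],[0,0,0],1],[[0.13,-0.98,0],[0,0,0],1],[[0.13,-0.98,0],[0,0,0],1],[[0.13,-0.98,0],[0,0,0],1],[[0.13,-0.98,0],[0,0,0],1],[[0.13,-0.98,0],[0,0,0],1],[[0.13,-0.98,0],[0,0,0],1],[[0.13,-0.98,0],[0,0,0],1],[[0.13,-0.98,0],[0,0,0],1],[[0.13,-0.98,0],[0,0,0],1],[[0.13,-0.98,0],[0,0,0],1],[[0,0,0],[0,0,0],1]]'

```text
time_s: 2.5
ee_pos: [0.3787, 0.0258, 0.2402]
eef_rot: [-3.141, 0.001, -0.117]
force: [0.3, -0.8, -0.4]
grip_width: 0.0939
grip_force: 0.0
```

Request:
send_rows --motion '[[[0.11,-0.99,0.3],[0,0,0],1],[[0.11,-0.99,0.7],[0,0,0],1],[[0.11,-0.99,0.9],[0,0,0],1],[[0.12,-0.98,0.9],[0,0,0.02],1],[[0,0,1],[0,0,0],1],[[0,0,1],[0,0,0],1],[[0,0,1],[0,0,0],1],[[0,0,1],[0,0,0],1],[[0,0,0.7],[0,0,0],1],[[0,0,0.3],[0,0,0],1],[[0,0,0],[0,0,0],1]]'

```text
time_s: 3.6
ee_pos: [0.4056, 0.1392, 0.0058]
eef_rot: [3.141, 0.002, -0.122]
force: [-0.1, 0.0, 0.3]
grip_width: 0.0937
grip_force: 0.0
```

Run:
```python
from h import *
for n in ("top","side"): np.savez(f"pics/{n}1.npz",**camera(n))
s=cam("side","pics/side1.npz"); t=cam("top","pics/top1.npz")
f=lambda i:cv2.resize(i[:,:,::-1],(400,400),interpolation=cv2.INTER_CUBIC)
cv2.imwrite("pics/g1.png",np.hstack([f(s["pixels"][200:300,195:295]),f(t["pixels"][150:250,165:265])]))
print(get_obs()["ee_pos"])
```

```text
[0.40660063 0.139599   0.00727733]
```

View pics/g1.png

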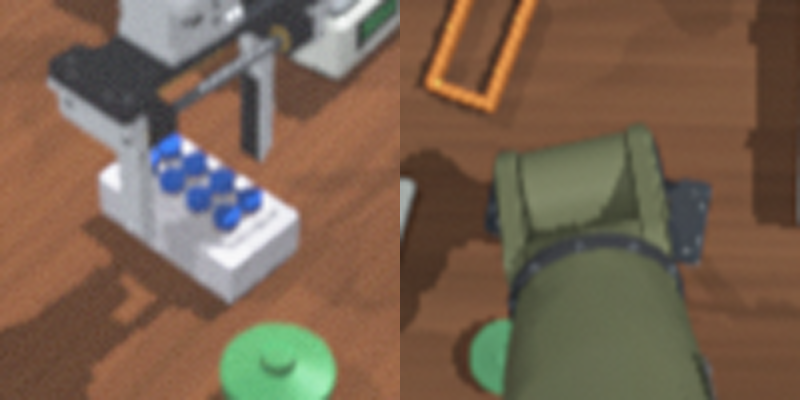

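The left crop shows the fingers straddling the block at mid-length, and the dish is clear. Closing.

Request:
send_rows --motion '[[[0,0,0],[0,0,0],-1],[[0,0,0],[0,0,0],-1],[[0,0,0],[0,0,0],-1],[[0,0,0],[0,0,0],-1],[[0,0,0],[0,0,0],-1]]' --squeeze 60

```text
time_s: 4.2
ee_pos: [0.4064, 0.1393, 0.0071]
eef_rot: [3.141, -0.001, -0.121]
force: [-3.6, -5.4, 13.4]
grip_width: 0.0576
grip_force: 15.2
```

Request:
send_rows --motion '[[[0,0,0],[0,0,0],-1],[[0,0,0],[0,0,0],-1],[[0,0,0],[0,0,0],-1]]'

```text
time_s: 4.5
ee_pos: [0.4069, 0.1399, 0.0072]
eef_rot: [-3.141, -0.002, -0.122]
force: [-0.3, 0.6, 8.6]
grip_width: 0.0429
grip_force: 61.1
```

Run:
```python
from h import *
s=cam("side"); cv2.imwrite("pics/g2.png",cv2.resize(s["pixels"][200:290,195:315,::-1],(640,480),interpolation=cv2.INTER_CUBIC))
o=get_obs(); print(o["ee_pos"],o["grip_width"],o["grip_force"],o["force"])
```

```text
[0.40684287 0.13989631 0.00720969] 0.04247534852331696 61.010457228985615 [-0.47671224 -0.69839145  8.11343694]
```

View pics/g2.png

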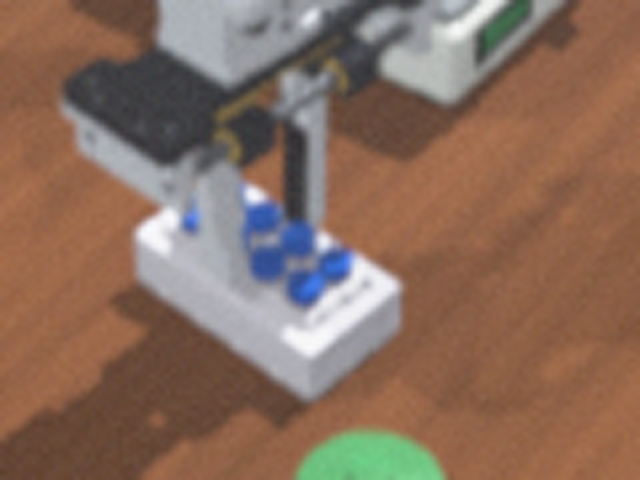

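The fingers closed to 43 mm, riding on the shoulder and gripping the raised land. So the fingertips sit higher than TCP z suggests. I'll measure fingertip height from depth in the before and after pictures.

Run:
```python
from h import *
s2=camera("side"); np.savez("pics/side2.npz",**s2)
import numpy as np
for f in ("pics/side1.npz","pics/side2.npz"):
    c=cam("side",f); W=world(c).reshape(-1,3)
    # frame of block: yaw -0.121 about (.4065,.140)
    a=-.121; d=W[:,:2]-[.4065,.140]; x=d@[np.cos(a),np.sin(a)]; y=d@[-np.sin(a),np.cos(a)]
    ctr=W[(abs(x)<60e-3)&(abs(y)<34e-3)&(W[:,2]>.024)&(W[:,2]<.036)]; print(f,"shoulder z",np.median(ctr[:,2]).round(4))
    for lo in range(15,75,5):
        m=(abs(x)<8e-3)&(y>lo/1000)&(y<=(lo+5)/1000)&(W[:,2]>.003)&(W[:,2]<.11)
        if m.sum(): print(lo,m.sum(),np.percentile(W[m,2],[0,5,50,95]).round(3))
print(get_obs()["qpos"].round(4))
```

```text
pics/side1.npz shoulder z 0.032
15 18 [0.034 0.037 0.042 0.048]
20 15 [0.03  0.031 0.034 0.039]
25 12 [0.03  0.031 0.032 0.033]
30 34 [0.003 0.006 0.019 0.033]
35 1 [0.006 0.006 0.006 0.006]
45 7 [0.034 0.042 0.072 0.102]
50 6 [0.043 0.051 0.083 0.097]
55 79 [0.042 0.045 0.071 0.097]
60 1 [0.098 0.098 0.098 0.098]
65 1 [0.003 0.003 0.003 0.003]
pics/side2.npz shoulder z 0.0319
15 2 [0.041 0.041 0.041 0.042]
20 7 [0.034 0.039 0.068 0.086]
25 18 [0.027 0.03  0.035 0.089]
30 127 [0.003 0.009 0.066 0.105]
65 1 [0.003 0.003 0.003 0.003]
70 1 [0.003 0.003 0.003 0.003]
[ 2.4610e-01  2.8310e-01  2.0072e+00 -1.0000e-04  8.4940e-01  1.9389e+00]
```

Depth shows the open fingertips at about z = 0.038 with TCP z = 0.006, so the tips sit about 32 mm behind the TCP when open (less when shut). I'll open, go 25 mm lower and regrip on the 64 mm width.

Request:
send_rows --motion '[[[0,0,0],[0,0,0],1],[[0,0,0],[0,0,0],1],[[0,0,0],[0,0,0],1],[[0,0,0],[0,0,0],1],[[0,0,0],[0,0,0],1],[[0,0,0],[0,0,0],1],[[0.0,0,0.3],[0,0,0],1],[[0,0,0.3],[0,0,0],1],[[0,0,0.2],[0,0,0],1],[[0,0,0],[0,0,0],1]]'

```text
time_s: 5.6
ee_pos: [0.4053, 0.1395, -0.0187]
eef_rot: [3.141, 0.002, -0.122]
force: [0.2, 0.7, 0.2]
grip_width: 0.0941
grip_force: 0.0
```

Run:
```python
from h import *
np.savez("pics/side3.npz",**camera("side"))
c=cam("side","pics/side3.npz"); W=world(c).reshape(-1,3)
a=-.121; d=W[:,:2]-[.4065,.140]; x=d@[np.cos(a),np.sin(a)]; y=d@[-np.sin(a),np.cos(a)]
for lo in range(30,75,5):
    m=(abs(x)<8e-3)&(y>lo/1000)&(y<=(lo+5)/1000)&(W[:,2]>.003)&(W[:,2]<.11)
    if m.sum(): print(lo,m.sum(),np.percentile(W[m,2],[0,5,50,95]).round(3))
m=(abs(x)<60e-3)&(abs(y)<25e-3)&(W[:,2]>.04)&(W[:,2]<.05); print("caps",W[m].mean(0))
o=get_obs(); print(o["ee_pos"],o["force"],o["grip_width"])
```

```text
30 32 [0.005 0.007 0.02  0.033]
50 1 [0.02 0.02 0.02 0.02]
55 73 [0.017 0.019 0.045 0.071]
60 1 [0.003 0.003 0.003 0.003]
caps [0.39185869 0.14304907 0.04650668]
[ 0.40567585  0.13961368 -0.01814341] [-0.47084939  0.17590493  0.56512592] 0.09413061023158516
```

Request:
send_rows --motion '[[[0,0,0],[0,0,0],-1],[[0,0,0],[0,0,0],-1],[[0,0,0],[0,0,0],-1],[[0,0,0],[0,0,0],-1],[[0,0,0],[0,0,0],-1],[[0,0,0],[0,0,0],-1],[[0,0,0],[0,0,0],-1]]' --squeeze 60

```text
time_s: 6.35
ee_pos: [0.4062, 0.1397, -0.0174]
eef_rot: [-3.141, -0.0, -0.122]
force: [-1.0, 0.4, 3.4]
grip_width: 0.0637
grip_force: 60.0
```

Request:
send_rows --motion '[[[0,0,-0.5],[0,0,0],-1],[[0,0,-0.9],[0,0,0],-1],[[0,0,-1],[0,0,0],-1],[[0,0,-1],[0,0,0],-1],[[0,0,-1],[0,0,0],-1],[[0,0,-1],[0,0,-0.34],-1],[[0,0,-1],[0,0,-0.34],-1],[[0,0,-1],[0,0,-0.34],-1],[[0.2,0.4,-0.7],[0,0,0],-1],[[0.4,0.8,-0.2],[0,0,0],-1],[[0.5,1,0],[0,0,0],-1],[[0.5,1,0],[0,0,0],-1]]'

```text
time_s: 7.55
ee_pos: [0.454, 0.0427, 0.2309]
eef_rot: [-3.142, 0.001, 0.001]
force: [-0.1, 1.9, -6.4]
grip_width: 0.0633
grip_force: 60.0
```

Request:
send_rows --motion '[[[0.5,1,0],[0,0,0],-1],[[0.5,1,0],[0,0,0],-1],[[0.5,1,0],[0,0,0],-1],[[0.5,1,0],[0,0,0],-1],[[0.4,0.8,0],[0,0,0],-1],[[0.2,0.57,0],[0,0,0],-1],[[0,0,0],[0,0,0],-1]]'

```text
time_s: 8.25
ee_pos: [0.532, -0.1188, 0.2303]
eef_rot: [-3.141, 0.002, -0.001]
force: [0.1, 1.2, -6.6]
grip_width: 0.0638
grip_force: 60.0
```

Run:
```python
from h import *
for n in ("top","side"): np.savez(f"pics/{n}4.npz",**camera(n))
o=get_obs(); print(o["ee_pos"],o["eef_rot"],o["grip_width"],o["force"])
f=lambda i:cv2.resize(i[:,:,::-1],(400,400),interpolation=cv2.INTER_CUBIC)
t=cam("top","pics/top4.npz");s=cam("side","pics/side4.npz")
cv2.imwrite("pics/n4.png",np.hstack([f(s["pixels"][110:230,200:320]),f(t["pixels"][120:220,240:340])]))
```

```text
[ 0.53170192 -0.11698508  0.23084019] [-3.14095076e+00  1.33208848e-03  1.39999587e-04] 0.063649361635558 [ 0.42499022 -0.57210419 -5.8181769 ]
```

View pics/n4.png

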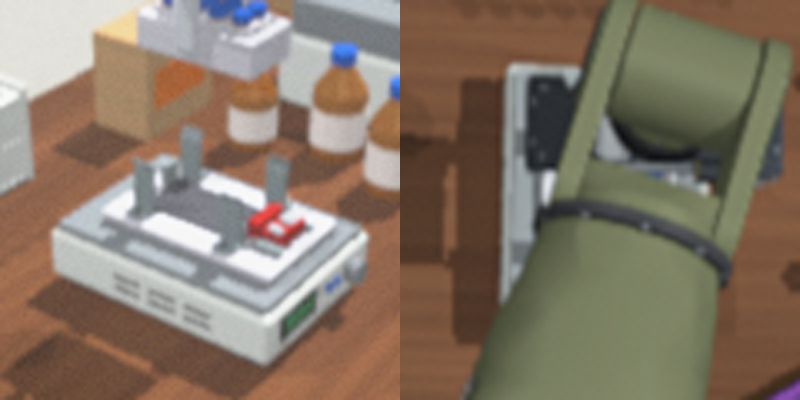

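The block hangs level above the nest at side pixel (265,120), and the top view is blocked by the arm. I'll measure block and nest in the side view together.

Run:
```python
from h import *
s=cam("side","pics/side4.npz"); W=world(s); v,u=np.mgrid[:384,:512]
P=W.reshape(-1,3); H=cv2.cvtColor(s["pixels"],cv2.COLOR_RGB2HSV).reshape(-1,3).astype(int)
def st(n,m,q=(2,50,98)): print(n,m.sum(),*[np.percentile(P[m,i],q).round(4) for i in range(3)])
near=(abs(P[:,0]-.532)<.09)&(abs(P[:,1]+.117)<.06)
bf=near&(P[:,2]>.235)&(P[:,2]<.275)&(P[:,1]>-.095)&(P[:,1]<-.078)
st("block face",bf,(1,50,99))
caps=near&(P[:,2]>.27)&(H[:,0]>100)&(H[:,0]<125)&(H[:,1]>140); st("caps",caps)
for n,x0 in (("lo",.482),("hi",.581)):
  for sy,y0 in (("+",-.08),("-",-.155)):
    m=(abs(P[:,0]-x0)<.02)&(abs(P[:,1]-y0)<.012)&(P[:,2]>.105)&(P[:,2]<.145); st("cheek "+n+sy,m)
r=near&(P[:,2]<.13)&((H[:,0]<6)|(H[:,0]>174))&(H[:,1]>150); st("jaw red",r)
pad=near&(abs(P[:,2]-.087)<.006)&(H[:,2]<115)&(H[:,1]<70)&(abs(P[:,1]+.117)<.03); st("pad",pad)
stp=(abs(P[:,0]-.6)<.02)&(abs(P[:,1]+.117)<.04)&(P[:,2]>.094)&(P[:,2]<.115); st("stops",stp)
# block bottom edge: lowest pixel per column cast with plane y=-.085
l=[]
for x in np.arange(.49,.58,.01):
    m=bf&(abs(P[:,0]-x)<.005); l.append(P[m,2].min())
print(np.round(l,4))
```

```text
block face 276 [0.471  0.5188 0.5898] [-0.0933 -0.0869 -0.0803] [0.2492 0.2615 0.2749]
caps 76 [0.4873 0.5133 0.5546] [-0.1283 -0.1115 -0.0992] [0.2902 0.2952 0.2974]
cheek lo+ 73 [0.4723 0.4826 0.4942] [-0.0835 -0.08   -0.0761] [0.106  0.1229 0.1407]
cheek lo- 74 [0.4713 0.4819 0.493 ] [-0.1588 -0.1538 -0.1496] [0.1058 0.1264 0.1401]
cheek hi+ 69 [0.5698 0.5787 0.5923] [-0.0844 -0.0799 -0.0773] [0.1067 0.122  0.1411]
cheek hi- 78 [0.5697 0.5802 0.5948] [-0.1597 -0.154  -0.1448] [0.1058 0.1231 0.1407]
jaw red 34 [0.4627 0.4676 0.473 ] [-0.1302 -0.1103 -0.0982] [0.0954 0.1044 0.1073]
pad 23 [0.5718 0.58   0.5908] [-0.1441 -0.1328 -0.1184] [0.0863 0.088  0.0896]
stops 67 [0.5805 0.5909 0.6   ] [-0.1551 -0.1384 -0.0789] [0.0945 0.1025 0.1125]
[0.2506 0.2508 0.2504 0.2501 0.2476 0.2492 0.2495 0.2486 0.2492]
```

Run:
```python
from h import *
c=camera("side"); o=get_obs(); print(o["ee_pos"],o["eef_rot"])
np.savez("pics/side5.npz",**c)
Ps=[world(cam("side",f"pics/side{i}.npz")).reshape(-1,3) for i in (0,4,5)]
P=np.vstack(Ps)
for n,x0 in (("lo",.482),("hi",.581)):
  for sy,y0 in (("+",-.08),("-",-.155)):
    for z in (.105,.115,.122,.128,.134):
      m=(abs(P[:,0]-x0)<.009)&(abs(P[:,1]-y0)<.012)&(P[:,2]>z)&(P[:,2]<z+.007); print(n+sy,z,m.sum(),np.median(P[m,1]).round(4),end=" | ")
    print()
P=np.vstack(Ps[1:])
for x in (.48,.5,.55,.58):
    m=(abs(P[:,0]-x)<.01)&(P[:,2]>.254)&(P[:,2]<.278)&(P[:,1]>-.1)&(P[:,1]<-.07); print(x,m.sum(),np.median(P[m,1]).round(4),P[m,1].std().round(4))
T=world(cam("top","pics/top0.npz")).reshape(-1,3)
for n,x0 in (("lo",.482),("hi",.581)):
  for sy,y0 in (("+",-.08),("-",-.155)):
    m=(abs(T[:,0]-x0)<.009)&(abs(T[:,1]-y0)<.012)&(T[:,2]>.13)&(T[:,2]<.148); print("top",n+sy,m.sum(),np.percentile(T[m,1],[5,50,95]).round(4))
```

```text
[ 0.53175415 -0.11663337  0.23113998] [-3.14111226e+00  7.80836605e-04  7.44375651e-04]
lo+ 0.105 31 -0.0801 | lo+ 0.115 34 -0.0798 | lo+ 0.122 32 -0.08 | lo+ 0.128 35 -0.0808 | lo+ 0.134 23 -0.0783 | 
lo- 0.105 27 -0.1529 | lo- 0.115 30 -0.1532 | lo- 0.122 27 -0.153 | lo- 0.128 37 -0.154 | lo- 0.134 42 -0.1567 | 
hi+ 0.105 27 -0.0806 | hi+ 0.115 27 -0.08 | hi+ 0.122 25 -0.0795 | hi+ 0.128 26 -0.0801 | hi+ 0.134 19 -0.0788 | 
hi- 0.105 22 -0.1529 | hi- 0.115 31 -0.1523 | hi- 0.122 25 -0.1534 | hi- 0.128 30 -0.1541 | hi- 0.134 36 -0.157 | 
0.48 136 -0.0875 0.0043
0.5 96 -0.0866 0.0014
0.55 56 -0.0857 0.0034
0.58 86 -0.0865 0.0014
top lo+ 11 [-0.0816 -0.0779 -0.0773]
top lo- 16 [-0.1581 -0.1548 -0.1517]
top hi+ 15 [-0.0829 -0.0791 -0.0755]
top hi- 16 [-0.1603 -0.1564 -0.1529]
```

Side view, relative: the block needs about −0.5 mm in y, and its origin is about 1 mm to −x of the TCP. I'll stage above the nest and tilt 12° jaw end low.

Request:
send_rows --motion '[[[0.16,0.02,0.5],[0,0,0],-1],[[0.16,0,0.9],[0,0,0],-1],[[0.17,0,0.9],[0,0,0],-1],[[0,0,0.6],[0,0,0],-1],[[0,0,0],[0,0.4,0],-1],[[0,0,0],[0,0.5,0],-1],[[0,0,0],[0,0.5,0],-1],[[0,0,0],[0,0.345,0],-1],[[0,0,0],[0,0,0],-1],[[0,0,0],[0,0,0],-1]]'

```text
time_s: 9.4
ee_pos: [0.5466, -0.1175, 0.1441]
eef_rot: [-3.141, -0.208, 0.001]
force: [0.8, -1.5, -6.3]
grip_width: 0.0637
grip_force: 60.0
```

Run:
```python
from h import *
np.savez("pics/side6.npz",**camera("side"))
s=cam("side","pics/side6.npz")
P=world(s).reshape(-1,3)
m=(abs(P[:,0]-.545)<.075)&(P[:,1]>-.093)&(P[:,1]<-.081)&(P[:,2]>.142)&(P[:,2]<.2); Q=P[m]
b=[];xs=np.arange(.485,.6,.008)
for x in xs: 
    q=Q[abs(Q[:,0]-x)<.004]; b.append(np.percentile(q[:,2],4) if len(q)>3 else np.nan)
print(np.round(b,4)); k=np.isfinite(b); k[:1]=False; print(np.degrees(np.arctan(np.polyfit(xs[k],np.array(b)[k],1)[0])))
print("x ext",np.percentile(Q[:,0],[1,99]),"y",np.median(Q[:,1]))
o=get_obs();print(o["ee_pos"],o["eef_rot"],o["force"])
```

```text
[0.152  0.1539 0.1561 0.1576 0.1591 0.1623 0.1609    nan    nan 0.1659
 0.1725 0.1696 0.1718 0.1744 0.1755]
11.652416534774812
x ext [0.47861886 0.59706654] y -0.0866438465888969
[ 0.54691458 -0.11758443  0.14416521] [-3.14153207e+00 -2.08144306e-01  8.70513937e-04] [ 0.36409539 -0.27080902 -6.42723464]
```

Request:
send_rows --motion '[[[-0.05,0.01,0.236],[0,0,0],-1],[[-0.05,0,0.236],[0,0,0],-1],[[-0.05,0,0.236],[0,0,0],-1],[[-0.05,0,0.236],[0,0,0],-1],[[0,0,0],[0,0,0],-1]]'

```text
time_s: 9.95
ee_pos: [0.5463, -0.118, 0.114]
eef_rot: [-3.141, -0.207, 0.0]
force: [0.2, -0.0, -7.1]
grip_width: 0.0634
grip_force: 60.0
```

Request:
send_rows --motion '[[[-0.04,0,0.2],[0,0,0],-1],[[-0.05,0,0.25],[0,0,0],-1],[[-0.05,0,0.25],[0,0,0],-1],[[-0.04,0,0.16],[0,0,0],-1],[[-0.01,0,0.04],[0,0,0],-1],[[0,0,0],[0,0,0],-1]]'

```text
time_s: 10.55
ee_pos: [0.5468, -0.1182, 0.0877]
eef_rot: [-3.142, -0.209, 0.0]
force: [0.9, -0.2, -5.6]
grip_width: 0.0638
grip_force: 60.0
```

Request:
send_rows --motion '[[[-0.077,0,-0.0165],[0,0,0],-1],[[-0.077,0,-0.0165],[0,0,0],-1],[[-0.077,0,-0.0165],[0,0,0],-1],[[-0.077,0,-0.0165],[0,0,0],-1],[[-0.077,0,-0.0165],[0,0,0],-1],[[-0.077,0,-0.0165],[0,0,0],-1],[[0,0,0],[0,0,0],-1]]'

```text
time_s: 11.25
ee_pos: [0.5338, -0.1184, 0.0888]
eef_rot: [3.141, -0.213, 0.0]
force: [9.0, 0.6, -10.3]
grip_width: 0.0636
grip_force: 60.0
```

Run:
```python
from h import *
np.savez("pics/side7.npz",**camera("side"))
s=cam("side","pics/side7.npz")
cv2.imwrite("pics/n7.png",cv2.resize(s["pixels"][135:217,210:320,::-1],(800,596),interpolation=cv2.INTER_CUBIC))
o=get_obs();print(o["ee_pos"],o["eef_rot"],o["force"],o["moment"])
```

```text
[ 0.53390017 -0.1183693   0.08879988] [ 3.14102568e+00 -2.13148058e-01  1.24457511e-04] [ 9.57561614  1.18005137 -8.58098992] [ 0.25534488 -1.61372121 -0.07775638]
```

View pics/n7.png

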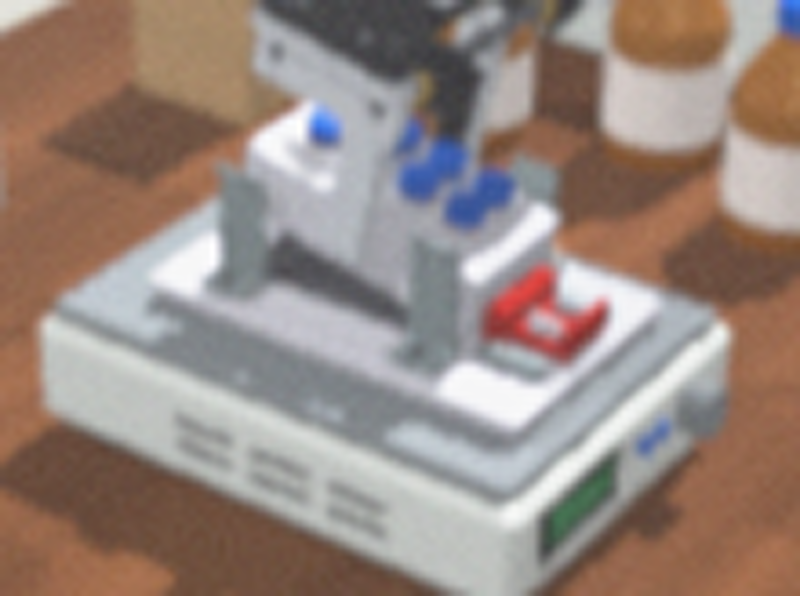

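The picture shows the tilted block between the cheeks with the jaw being pressed back. From Fx ≈ 9.4 N, travel is about 7 mm. I need about 3–4 mm more before levelling.

Request:
send_rows --motion '[[[-0.045,0,-0.01],[0,0,0],-1],[[-0.045,0,-0.01],[0,0,0],-1],[[-0.045,0,-0.01],[0,0,0],-1],[[0,0,0],[0,0,0],-1],[[0,0,0],[0,0,0],-1]]'

```text
time_s: 11.8
ee_pos: [0.5301, -0.1184, 0.0889]
eef_rot: [3.141, -0.214, 0.0]
force: [11.6, 0.2, -11.5]
grip_width: 0.0639
grip_force: 60.0
```

Request:
send_rows --motion '[[[-0.031,0,0.082],[0,-0.297,0],-1],[[-0.029,0,0.083],[0,-0.297,0],-1],[[-0.025,0,0.084],[0,-0.297,0],-1],[[-0.022,0,0.085],[0,-0.297,0],-1],[[0,0,0],[0,0,0],-1]]'

```text
time_s: 12.3
ee_pos: [0.5295, -0.1184, 0.079]
eef_rot: [3.141, -0.072, 0.0]
force: [9.2, 1.7, 0.5]
grip_width: 0.0638
grip_force: 60.0
```

Request:
send_rows --motion '[[[-0.01,0,0.085],[0,-0.3,0],-1],[[-0.01,0,0.087],[0,-0.3,0],-1],[[0,0,0],[0,0,0],-1]]'

```text
time_s: 12.6
ee_pos: [0.5291, -0.1185, 0.0738]
eef_rot: [3.141, 0.0, 0.0]
force: [10.1, 0.7, -1.0]
grip_width: 0.0635
grip_force: 60.0
```

Request:
send_rows --motion '[[[0,0,0.045],[0,0,0],-1],[[0,0,0.045],[0,0,0],-1],[[0,0,0.04],[0,0,0],-1],[[0,0,0.03],[0,0,0],-1],[[0,0,0],[0,0,0],-1]]'

```text
time_s: 13.1
ee_pos: [0.5288, -0.1186, 0.0697]
eef_rot: [3.14, -0.001, 0.0]
force: [7.3, 0.9, 4.4]
grip_width: 0.0636
grip_force: 60.0
```

Request:
send_rows --motion '[[[0,0,0.03],[0,0,0],-1],[[0.03,0,0],[0,0,0],-1],[[0.03,0,0],[0,0,0],-1],[[0.03,0,0],[0,0,0],-1],[[0,0,0],[0,0,0],-1]]'

```text
time_s: 13.6
ee_pos: [0.5309, -0.1186, 0.0696]
eef_rot: [3.141, 0.0, 0.0]
force: [-3.8, 1.0, 17.8]
grip_width: 0.0641
grip_force: 60.0
```

Request:
send_rows --motion '[[[0,0,0],[0,0,0],1],[[0,0,0],[0,0,0],1],[[0,0,0],[0,0,0],1],[[0,0,0],[0,0,0],1],[[0,0,0],[0,0,0],1],[[0,0,-0.3],[0,0,0],1],[[0,0,-0.8],[0,0,0],1],[[0,0,-1],[0,0,0],1],[[0,0,-1],[0,0,0],1],[[0,0,-1],[0,0,0],1],[[0,0,-1],[0,0,0],1],[[0,0,-0.9],[0,0,0],1]]'

```text
time_s: 14.8
ee_pos: [0.5301, -0.1182, 0.249]
eef_rot: [3.141, 0.004, 0.0]
force: [0.9, -0.5, 0.1]
grip_width: 0.094
grip_force: 0.0
```

Request:
send_rows --motion '[[[0.1,-0.6,0],[0,0,0],1],[[0.1,-1,0],[0,0,0],1],[[0.1,-1,0],[0,0,0],1],[[0.1,-1,0],[0,0,0],1],[[0.1,-1,0],[0,0,0],1],[[0.1,-1,0],[0,0,0],1],[[0.1,-1,0],[0,0,0],1],[[0.1,-1,0],[0,0,0],1],[[0.1,-1,0],[0,0,0],1],[[0.1,-1,0],[0,0,0],1],[[0.1,-1,0],[0,0,0],1],[[0.1,-1,0],[0,0,0],1]]'

```text
time_s: 16.0
ee_pos: [0.566, 0.231, 0.2472]
eef_rot: [-3.141, 0.005, 0.0]
force: [0.2, -1.2, -0.5]
grip_width: 0.0939
grip_force: 0.0
```

Run:
```python
from h import *
for n in ("top","side"): np.savez(f"pics/{n}8.npz",**camera(n))
t=cam("top","pics/top8.npz");s=cam("side","pics/side8.npz")
f=lambda i:cv2.resize(i[:,:,::-1],(400,400),interpolation=cv2.INTER_CUBIC)
cv2.imwrite("pics/n8.png",np.hstack([f(s["pixels"][130:220,210:300+10-10]),f(t["pixels"][130:210,250:330])]))
for n,c in (("t",t),("s",s)):
    P=world(c).reshape(-1,3); m=(abs(P[:,0]-.532)<.07)&(abs(P[:,1]+.118)<.031)
    q=m&(P[:,2]>.113)&(P[:,2]<.1215)&((abs(P[:,1]+.118)>.024)|(abs(P[:,0]-.532)>.0525))
    A=np.c_[P[q,:2]-[.532,-.118],np.ones(q.sum())]; x=np.linalg.lstsq(A,P[q,2],rcond=None)[0]
    print(n,q.sum(),"shoulder plane slopes,z",x.round(4))
    H=cv2.cvtColor(c["pixels"],cv2.COLOR_RGB2HSV).reshape(-1,3).astype(int)
    r=m&(P[:,0]<.49)&((H[:,0]<6)|(H[:,0]>174))&(H[:,1]>150)&(P[:,2]<.115); print("jaw",r.sum(),np.percentile(P[r,0],[2,50,98]).round(4))
    b=m&blue(H[None])[0]&(P[:,2]>.12); print("caps",b.sum(),P[b].mean(0).round(4),P[b].min(0).round(4),P[b].max(0).round(4))
print(get_obs()["ee_pos"],get_obs()["eef_rot"])
```

```text
t 138 shoulder plane slopes,z [-0.0051  0.0017  0.1182]
jaw 14 [0.4627 0.4653 0.4682]
caps 76 [ 0.5304 -0.1163  0.1358] [ 0.4912 -0.1317  0.1291] [ 0.5703 -0.1005  0.1474]
s 96 shoulder plane slopes,z [ 0.0154 -0.0296  0.1188]
jaw 17 [0.4623 0.4642 0.4677]
caps 124 [ 0.5284 -0.1147  0.1339] [ 0.4874 -0.1345  0.1257] [ 0.5698 -0.0967  0.139 ]
[0.56566624 0.2326091  0.24660782] [-3.14120264  0.00543593  0.00340258]
```

View pics/n8.png

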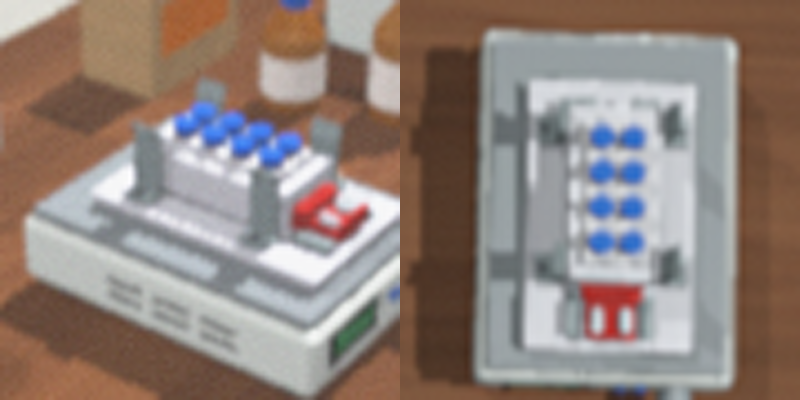

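The block sits flat in the nest, with the shoulder plane at z = 0.118, slope under 0.5° and the jaw holding it. Next is the spacer: refine its yaw.

Run:
```python
from h import *
o2=lambda H:(H[...,0]>8)&(H[...,0]<20)&(H[...,1]>145)&(H[...,2]>125)
t=cam("top","pics/top0.npz"); print(blob(t,o2,.024,(165,205,135,182)))
P=world(t).reshape(-1,3); m=(abs(P[:,0]-.571)<.08)&(abs(P[:,1]-.2645)<.07)&(P[:,2]>.015)&(P[:,2]<.04)
print("pca",[ (lambda V: np.degrees(np.arctan(V[1,1]/V[0,1])))(np.linalg.eigh(np.cov(P[m,:2].T))[1])],P[m].mean(0))
print(get_obs()["ee_pos"])
```

```text
[570.  263.3 570.  263.5 126.9  72.4 -17.9]
pca [np.float64(-17.178647806270238)] [0.57113234 0.2642245  0.0243454 ]
[0.56566624 0.2326091  0.24660782]
```

Request:
send_rows --motion '[[[0.09,-0.53,0.3],[0,0.04,0],1],[[0.08,-0.53,0.6],[0,0,0],1],[[0,0,0.9],[0,0,0.86],1],[[0,0,1],[0,0,0.86],1],[[0,0,1],[0,0,0.86],1],[[0,0,1],[0,0,0],1],[[0,0,1],[0,0,0],1],[[0,0,1],[0,0,0],1],[[0,0,1],[0,0,0],1],[[0,0,0.7],[0,0,0],1],[[0,0,0.4],[0,0,0],1],[[0,0,0],[0,0,0],1]]' --squeeze 20

```text
time_s: 17.3
ee_pos: [0.5702, 0.2614, -0.0224]
eef_rot: [3.14, 0.002, -0.309]
force: [-0.6, 0.5, 0.4]
grip_width: 0.0941
grip_force: 0.0
```

Request:
send_rows --motion '[[[0,-0.05,-0.05],[0,0,0],1],[[0,0,0],[0,0,0],-1],[[0,0,0],[0,0,0],-1],[[0,0,0],[0,0,0],-1],[[0,0,0],[0,0,0],-1],[[0,0,0],[0,0,0],-1],[[0,0,0],[0,0,0],-1],[[0,0,0],[0,0,0],-1]]' --squeeze 25

```text
time_s: 18.1
ee_pos: [0.5716, 0.2631, -0.0187]
eef_rot: [-3.141, 0.0, -0.309]
force: [-2.1, -1.0, 3.9]
grip_width: 0.0637
grip_force: 25.0
```

Request:
send_rows --motion '[[[0,0,-0.4],[0,0,0],-1],[[0,0,-0.8],[0,0,0],-1],[[0,0,-1],[0,0,0],-1],[[0,0,-1],[0,0,0],-1],[[0,0,-1],[0,0,-0.85],-1],[[0,0,-1],[0,0,-0.86],-1],[[0,0,-1],[0,0,-0.86],-1],[[-0.1,0.4,-1],[0,0,0],-1],[[-0.1,0.8,-1],[0,0,0],-1],[[-0.1,1,-0.6],[0,0,0],-1],[[-0.1,1,-0.2],[0,0,0],-1],[[-0.1,1,0],[0,0,0],-1]]'

```text
time_s: 19.3
ee_pos: [0.5563, 0.1359, 0.2528]
eef_rot: [-3.141, -0.002, -0.001]
force: [-0.3, -0.5, -1.3]
grip_width: 0.0637
grip_force: 25.0
```

Request:
send_rows --motion '[[[-0.1,1,0],[0,0,0],-1],[[-0.1,1,0],[0,0,0],-1],[[-0.1,1,0],[0,0,0],-1],[[-0.1,1,0],[0,0,0],-1],[[-0.1,1,0],[0,0,0],-1],[[-0.1,1,0],[0,0,0],-1],[[-0.1,1,0],[0,0,0],-1],[[-0.1,0.9,0],[0,0,0],-1],[[-0.02,0.62,0],[0,0,0],-1],[[0,0,0],[0,0,0],-1],[[0,0,0],[0,0,0],-1]]'

```text
time_s: 20.4
ee_pos: [0.5315, -0.1183, 0.2513]
eef_rot: [-3.141, 0.0, -0.001]
force: [-0.5, -0.1, -1.7]
grip_width: 0.0635
grip_force: 25.0
```

```bash
cat > fm.py <<'E'
from h import *
import sys
i=sys.argv[1]; zl,zh=float(sys.argv[2]),float(sys.argv[3])
np.savez(f"pics/side{i}.npz",**camera("side")); o1=get_obs(); c2=camera("side"); o2=get_obs()
np.savez(f"pics/side{i}b.npz",**c2)
P=np.vstack([world(cam("side",f"pics/side{i}{b}.npz")).reshape(-1,3) for b in ("","b")])
print((o1["ee_pos"]+o2["ee_pos"])/2,o2["eef_rot"],o2["force"],o2["grip_width"])
m=(abs(P[:,0]-.532)<.08)&(abs(P[:,1]+.0865)<.008)&(P[:,2]>zl)&(P[:,2]<zh); Q=P[m]
print("face",m.sum(),"x",np.percentile(Q[:,0],[.5,2,98,99.5]).round(4),"y",np.median(Q[:,1]).round(4),"z",np.percentile(Q[:,2],[1,99]).round(4))
for x in (.48,.505,.555,.58):
    q=Q[abs(Q[:,0]-x)<.01]; print(x,np.median(q[:,1]).round(4),np.percentile(q[:,2],[2,98]).round(4))
E
python3 fm.py 9 .262 .3
python3 - <<'E'
from h import *
P=world(cam("side","pics/side8.npz")).reshape(-1,3)
m=(abs(P[:,0]-.532)<.08)&(abs(P[:,1]+.0865)<.006)&(P[:,2]>.098)&(P[:,2]<.117)&(abs(P[:,0]-.532)<.037); print("seated face y",m.sum(),np.median(P[m,1]))
# block -x end face above jaw: z .106-.118
m=(P[:,0]<.49)&(P[:,0]>.455)&(abs(P[:,1]+.118)<.03)&(P[:,2]>.109)&(P[:,2]<.116); print("-x face",m.sum(),np.median(P[m,0]))
m=(abs(P[:,1]+.118)<.03)&(abs(P[:,0]-.531)<.068)&(P[:,2]>.116)&(P[:,2]<.121); print("shoulder x ext",np.percentile(P[m,0],[.5,2,98,99.5]))
E
```

```text
[ 0.53163819 -0.11779891  0.25122512] [-3.14149935e+00  2.10606148e-04  2.35532203e-05] [-0.45082436 -0.70469561 -1.7452037 ] 0.06360162045199007
face 561 x [0.4703 0.4714 0.5881 0.5891] y -0.0871 z [0.2713 0.2953]
0.48 -0.0874 [0.2717 0.2948]
0.505 -0.087 [0.2722 0.2949]
0.555 -0.0869 [0.2715 0.2946]
0.58 -0.0874 [0.2716 0.2951]
seated face y 95 -0.08736833788192921
-x face 18 0.472654103638688
shoulder x ext [0.47177543 0.47210798 0.58760674 0.59037688]
```

Request:
send_rows --motion '[[[0.02,0.013,0.5],[0,0,0],-1],[[0,0,0.9],[0,0,0],-1],[[0,0,0.9],[0,0,0],-1],[[0,0,0.8],[0,0,0],-1],[[0,0,0.6],[0,0,0],-1],[[0,0,0.4],[0,0,0],-1],[[0,0,0.3],[0,0,0],-1],[[0,0,0.2],[0,0,0],-1],[[0,0,0],[0,0,0],-1]]'

```text
time_s: 21.4
ee_pos: [0.5322, -0.1188, 0.1127]
eef_rot: [-3.141, 0.001, -0.001]
force: [-0.4, -0.1, -0.9]
grip_width: 0.0635
grip_force: 25.0
```

Request:
send_rows --motion '[[[0,0,0.08],[0,0,0],-1],[[0,0,0.08],[0,0,0],-1],[[0,0,0.08],[0,0,0],-1],[[0,0,0.08],[0,0,0],-1],[[0,0,0],[0,0,0],-1]]'

```text
time_s: 21.9
ee_pos: [0.5321, -0.1189, 0.1031]
eef_rot: [-3.141, 0.001, -0.001]
force: [-0.3, -0.6, -1.0]
grip_width: 0.0637
grip_force: 25.0
```

Request:
send_rows --motion '[[[0,0,0.05],[0,0,0],-1],[[0,0,0.04],[0,0,0],-1],[[0,0,0.04],[0,0,0],-1],[[0,0,0],[0,0,0],-1]]'

```text
time_s: 22.3
ee_pos: [0.5323, -0.119, 0.1002]
eef_rot: [3.141, -0.0, -0.001]
force: [-4.0, 0.7, 7.0]
grip_width: 0.0638
grip_force: 25.0
```

Request:
send_rows --motion '[[[-0.03,0,0],[0,0,0],-1],[[0,0,0.03],[0,0,0],-1],[[0,0,0],[0,0,0],-1]]'

```text
time_s: 22.6
ee_pos: [0.532, -0.119, 0.1002]
eef_rot: [3.141, -0.002, -0.001]
force: [-3.2, 1.3, 14.7]
grip_width: 0.0635
grip_force: 25.0
```

Run:
```python
from h import *
c=camera("side"); np.savez("pics/side10.npz",**c); o=get_obs(); print(o["ee_pos"],o["force"])
s=cam("side","pics/side10.npz"); P=world(s).reshape(-1,3); H=cv2.cvtColor(s["pixels"],cv2.COLOR_RGB2HSV).reshape(-1,3).astype(int)
org=(H[:,0]>6)&(H[:,0]<20)&(H[:,1]>150)&(abs(P[:,0]-.532)<.075)&(abs(P[:,1]+.118)<.045)
top=org&(P[:,2]>.135)
for n,a in (("-x",P[:,0]<.485),("+x",P[:,0]>.58),("+y",(P[:,1]>-.095)&(abs(P[:,0]-.532)<.04)),("-y",P[:,1]<-.142)):
    q=org&a; print(n,q.sum(),np.percentile(P[q,2],[2,50,90,98]).round(4) if q.sum() else "")
```

```text
[ 0.53199743 -0.11902074  0.10016383] [-3.12765879  1.18377374 14.47155551]
-x 83 [0.1254 0.138  0.1436 0.1446]
+x 37 [0.1356 0.1423 0.144  0.1449]
+y 65 [0.124  0.1346 0.1417 0.1433]
-y 85 [0.1312 0.1406 0.1439 0.1446]
```

Run:
```python
from h import *
P=world(cam("side","pics/side10.npz")).reshape(-1,3)
for lo in range(-90,-60,4):
    m=(abs(P[:,0]-.532)<.01)&(P[:,1]>lo/1e3)&(P[:,1]<=lo/1e3+.004)&(P[:,2]>.09)&(P[:,2]<.22)
    if m.sum(): print(lo,m.sum(),np.percentile(P[m,2],[0,5,50,95]).round(3))
# same for the block: side9 (spacer held in air, TCP z .2512)
P=world(cam("side","pics/side9.npz")).reshape(-1,3)
for lo in range(-90,-60,4):
    m=(abs(P[:,0]-.532)<.01)&(P[:,1]>lo/1e3)&(P[:,1]<=lo/1e3+.004)&(P[:,2]>.22)&(P[:,2]<.36)
    if m.sum(): print("air",lo,m.sum(),np.percentile(P[m,2],[0,5,50,95]).round(3))
```

```text
-90 46 [0.091 0.093 0.109 0.148]
-86 33 [0.092 0.099 0.162 0.209]
-82 21 [0.13  0.131 0.167 0.198]
-78 92 [0.133 0.138 0.169 0.198]
-74 15 [0.146 0.152 0.177 0.196]
air -90 10 [0.271 0.271 0.274 0.293]
air -86 24 [0.275 0.275 0.305 0.354]
air -82 19 [0.28  0.281 0.312 0.354]
air -78 131 [0.283 0.287 0.319 0.355]
air -74 34 [0.289 0.298 0.328 0.354]
```

Request:
send_rows --motion '[[[0,0,0],[0,0,0],1],[[0,0,0],[0,0,0],1],[[0,0,0],[0,0,0],1],[[0,0,0],[0,0,0],1],[[0,0,0],[0,0,0],1],[[0,0,-0.2],[0,0,0],1],[[0,0,-0.6],[0,0,0],1],[[0,0,-1],[0,0,0],1],[[0,0,-1],[0,0,0],1],[[0,0,-1],[0,0,0],1],[[0,0,-0.7],[0,0,0],1],[[0,0,-0.5],[0,0,0],1]]'

```text
time_s: 23.85
ee_pos: [0.5316, -0.119, 0.2508]
eef_rot: [3.141, -0.002, -0.001]
force: [-0.2, -0.5, -0.7]
grip_width: 0.0941
grip_force: 0.0
```

Request:
send_rows --motion '[[[-0.1,-0.6,0],[0,0,0],1],[[-0.3,-1,0],[0,0,0],1],[[-0.3,-1,0],[0,0,0],1],[[-0.3,-1,0],[0,0,0],1],[[-0.3,-1,0],[0,0,0],1],[[-0.3,-1,0],[0,0,0],1],[[-0.3,-1,0],[0,0,0],1],[[-0.3,-1,0],[0,0,0],1],[[-0.3,-1,0],[0,0,0],1],[[-0.3,-1,0],[0,0,0],1],[[-0.3,-1,0],[0,0,0],1],[[-0.3,-1,0],[0,0,0],1]]'

```text
time_s: 25.05
ee_pos: [0.4291, 0.2303, 0.2492]
eef_rot: [-3.141, -0.0, -0.001]
force: [-0.3, -0.3, 0.4]
grip_width: 0.0943
grip_force: 0.0
```

Run:
```python
from h import *
for n in ("top","side"): np.savez(f"pics/{n}11.npz",**camera(n))
t=cam("top","pics/top11.npz");s=cam("side","pics/side11.npz")
o2=lambda H:(H[...,0]>6)&(H[...,0]<20)&(H[...,1]>145)&(H[...,2]>110)
for n,c,hz in (("t",t,1),("s",s,1)):
    P=world(c).reshape(-1,3); H=cv2.cvtColor(c["pixels"],cv2.COLOR_RGB2HSV).reshape(-1,3).astype(int)
    q=o2(H)&(abs(P[:,0]-.532)<.07)&(abs(P[:,1]+.118)<.037)&(P[:,2]>.138)&(P[:,2]<.15)
    A=np.c_[P[q,:2]-[.532,-.118],np.ones(q.sum())]; x=np.linalg.lstsq(A,P[q,2],rcond=None)[0]
    print(n,q.sum(),"spacer top slopes,z",x.round(4),"xext",np.percentile(P[q,0],[1,99]).round(4),"yext",np.percentile(P[q,1],[1,99]).round(4))
o=get_obs(); print(o["ee_pos"],o["eef_rot"])
```

```text
t 167 spacer top slopes,z [ 0.0059 -0.0022  0.1435] xext [0.4717 0.5863] yext [-0.1494 -0.0866]
s 201 spacer top slopes,z [ 0.0044 -0.0176  0.142 ] xext [0.4707 0.591 ] yext [-0.1501 -0.0854]
[0.42863792 0.23157541 0.2490231 ] [-3.14100187e+00  1.88408118e-04  2.21141342e-03]
```

The spacer is home, top at z = 0.1435 against 0.143 expected and flat. Now the cover.

Request:
send_rows --motion '[[[-0.3,-0.9,0.3],[0,0,0],1],[[-0.3,-0.9,0.6],[0,0,0],1],[[-0.3,-0.9,0.8],[0,0,0],1],[[-0.3,-0.9,0.9],[0,0,0],1],[[-0.26,-0.85,1],[0,0,0],1],[[0,0,1],[0,0,0.64],1],[[0,0,1],[0,0,0.64],1],[[0,0,1],[0,0,0.65],1],[[0,0,0.7],[0,0,0],1],[[0,0,0.5],[0,0,0],1],[[0,0,0.3],[0,0,0],1],[[0,0,0],[0,0,0],1]]' --squeeze 15

```text
time_s: 26.35
ee_pos: [0.3858, 0.3621, 0.005]
eef_rot: [3.14, 0.001, -0.233]
force: [0.7, 0.1, 0.0]
grip_width: 0.094
grip_force: 0.0
```

Run:
```python
from h import *
np.savez("pics/side12.npz",**camera("side")); s=cam("side","pics/side12.npz")
o=get_obs(); print(o["ee_pos"],o["eef_rot"],o["force"])
P=world(s).reshape(-1,3); a=-.232; d=P[:,:2]-o["ee_pos"][:2]; x=d@[np.cos(a),np.sin(a)]; y=d@[-np.sin(a),np.cos(a)]
for lo in range(-70,74,5):
    m=(abs(x)<9e-3)&(y>lo/1e3)&(y<=lo/1e3+.005)&(P[:,2]>.014)&(P[:,2]<.1)
    if m.sum(): print(lo,m.sum(),np.percentile(P[m,2],[0,5,50,95]).round(3))
m=(abs(x)<.05)&(abs(y)<.02)&(P[:,2]>.036)&(P[:,2]<.046); print("handle top x,y",np.percentile(x[m],[2,98]),np.percentile(y[m],[5,50,95]))
```

```text
[0.38614406 0.36251957 0.00590406] [ 3.14144570e+00  3.59704547e-04 -2.32601244e-01] [0.06745213 0.4007855  0.48652124]
-65 1 [0.079 0.079 0.079 0.079]
-60 29 [0.041 0.042 0.07  0.096]
-55 28 [0.032 0.034 0.066 0.095]
-50 97 [0.031 0.034 0.068 0.096]
-10 2 [0.038 0.038 0.038 0.039]
-5 15 [0.037 0.039 0.041 0.043]
0 16 [0.039 0.039 0.041 0.042]
5 24 [0.03  0.03  0.039 0.042]
45 29 [0.033 0.037 0.062 0.097]
50 38 [0.033 0.04  0.073 0.094]
55 70 [0.037 0.042 0.069 0.095]
handle top x,y [-0.03539394  0.03135919] [-0.00393712  0.0027502   0.0084815 ]
```

Request:
send_rows --motion '[[[-0.06,-0.08,0.2],[0,0,0],1],[[0,0,0.15],[0,0,0],1],[[0,0,0],[0,0,0],-0.2],[[0,0,0],[0,0,0],-0.2],[[0,0,0],[0,0,0],-0.2],[[0,0,0],[0,0,0],-0.2],[[0,0,0],[0,0,0],-0.4],[[0,0,0],[0,0,0],-0.4]]' --squeeze 25

```text
time_s: 27.2
ee_pos: [0.3847, 0.3654, -0.0048]
eef_rot: [-3.142, 0.0, -0.232]
force: [0.3, 0.3, 0.3]
grip_width: 0.0494
grip_force: 0.0
```

Request:
send_rows --motion '[[[0,0,0],[0,0,0],-0.6],[[0,0,0],[0,0,0],-0.6],[[0,0,0],[0,0,0],-1],[[0,0,0],[0,0,0],-1],[[0,0,0],[0,0,0],-1],[[0,0,0],[0,0,0],-1],[[0,0,0],[0,0,0],-1],[[0,0,0],[0,0,0],-1]]' --squeeze 25

```text
time_s: 28.0
ee_pos: [0.3846, 0.3654, -0.0049]
eef_rot: [3.141, 0.0, -0.232]
force: [0.3, -0.2, -0.1]
grip_width: 0.014
grip_force: 25.0
```

Request:
send_rows --motion '[[[0,0,-0.4],[0,0,0],-1],[[0,0,-0.8],[0,0,0],-1],[[0,0,-1],[0,0,0],-1],[[0,0,-1],[0,0,0],-1],[[0,0,-1],[0,0,-0.64],-1],[[0,0,-1],[0,0,-0.64],-1],[[0,0,-1],[0,0,-0.65],-1],[[0.15,0.5,-1],[0,0,0],-1],[[0.3,0.9,-0.8],[0,0,0],-1],[[0.3,1,-0.5],[0,0,0],-1],[[0.3,1,0],[0,0,0],-1],[[0.3,1,0],[0,0,0],-1]]'

```text
time_s: 29.2
ee_pos: [0.4252, 0.2322, 0.2514]
eef_rot: [-3.141, -0.001, -0.001]
force: [0.4, 0.1, -1.8]
grip_width: 0.0138
grip_force: 25.0
```

Request:
send_rows --motion '[[[0.3,1,0],[0,0,0],-1],[[0.3,1,0],[0,0,0],-1],[[0.3,1,0],[0,0,0],-1],[[0.3,1,0],[0,0,0],-1],[[0.3,1,0],[0,0,0],-1],[[0.3,1,0],[0,0,0],-1],[[0.3,1,0],[0,0,0],-1],[[0.3,1,0],[0,0,0],-1],[[0.3,1,0],[0,0,0],-1],[[0.3,1,0],[0,0,0],-1],[[0.3,0.9,0],[0,0,0],-1],[[0.25,0.7,0],[0,0,0],-1]]'

```text
time_s: 30.4
ee_pos: [0.5314, -0.1162, 0.2509]
eef_rot: [3.141, -0.0, -0.002]
force: [0.8, 0.3, -0.9]
grip_width: 0.0136
grip_force: 25.0
```

Request:
send_rows --motion '[[[0,0.1,0],[0,0,0],-1],[[0,0,0],[0,0,0],-1]]'

```text
time_s: 30.6
ee_pos: [0.5311, -0.1178, 0.2504]
eef_rot: [-3.141, 0.0, -0.002]
force: [1.1, 1.2, -1.8]
grip_width: 0.0135
grip_force: 25.0
```

```bash
python3 fm.py 13 .255 .275
python3 - <<'E'
from h import *
for i in (13,11):
    s=cam("side",f"pics/side{i}.npz"); P=world(s).reshape(-1,3)
    z0,z1=(.25,.275) if i==13 else (.139,.147)
    m=(abs(P[:,0]-.532)<.08)&(abs(P[:,1]+.118)<.045)&(P[:,2]>z0)&(P[:,2]<z1); Q=P[m]
    print(i,m.sum(),"x",np.percentile(Q[:,0],[.5,2,98,99.5]).round(4),"y",np.percentile(Q[:,1],[.5,2,98,99.5]).round(4),"z",np.percentile(Q[:,2],[2,50,98]).round(4))
s=cam("side","pics/side13.npz")
cv2.imwrite("pics/n13.png",cv2.resize(s["pixels"][90:210,200:320,::-1],(600,600),interpolation=cv2.INTER_CUBIC))
E
```

```text
[ 0.53109367 -0.11704837  0.25049761] [-3.14149359e+00  7.27640683e-05 -2.94667647e-04] [ 0.09500969 -0.26162886 -1.53227408] 0.013943488164887231
face 218 x [0.4722 0.4727 0.5873 0.5882] y -0.0878 z [0.2612 0.2684]
0.48 -0.0886 [0.2619 0.2682]
0.505 -0.0877 [0.2611 0.2677]
0.555 -0.0885 [0.2618 0.2677]
0.58 -0.0873 [0.2612 0.2682]
13 377 x [0.4713 0.4727 0.5887 0.5909] y [-0.1471 -0.1443 -0.0853 -0.084 ] z [0.2622 0.2667 0.2728]
11 246 x [0.4706 0.471  0.5896 0.5912] y [-0.1581 -0.1573 -0.0786 -0.0755] z [0.1392 0.1426 0.1452]
```

View pics/n13.png

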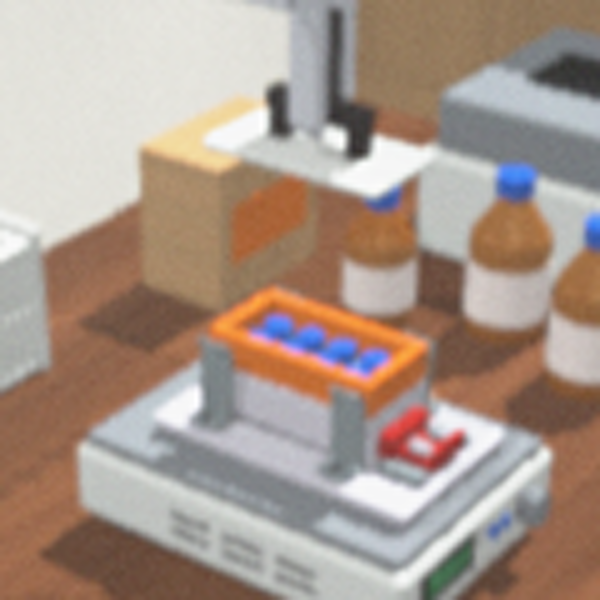

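The cover hangs level over the frame and its x matches. I'll shift about 1 mm to −y and lower.

Request:
send_rows --motion '[[[0,0.033,0.4],[0,0,0],-1],[[0,0,0.8],[0,0,0],-1],[[0,0,0.8],[0,0,0],-1],[[0,0,0.7],[0,0,0],-1],[[0,0,0.4],[0,0,0],-1],[[0,0,0.3],[0,0,0],-1],[[0,0,0.1],[0,0,0],-1],[[0,0,0.1],[0,0,0],-1],[[0,0,0],[0,0,0],-1]]'

```text
time_s: 31.6
ee_pos: [0.5315, -0.1187, 0.1424]
eef_rot: [3.141, -0.0, -0.001]
force: [0.4, -0.3, -1.3]
grip_width: 0.0134
grip_force: 25.0
```

Request:
send_rows --motion '[[[0,0,0.06],[0,0,0],-1],[[0,0,0.06],[0,0,0],-1],[[0,0,0.06],[0,0,0],-1],[[0,0,0.05],[0,0,0],-1],[[0,0,0],[0,0,0],-1]]'

```text
time_s: 32.1
ee_pos: [0.5312, -0.1187, 0.1349]
eef_rot: [-3.141, 0.001, -0.001]
force: [-0.9, 0.1, -1.4]
grip_width: 0.0138
grip_force: 25.0
```

Origin is now at about 0.140, so the lip has entered with no side force. Finish slowly.

Request:
send_rows --motion '[[[0,0,0.03],[0,0,0],-1],[[0,0,0.03],[0,0,0],-1],[[0,0,0.02],[0,0,0],-1],[[0,0,0],[0,0,0],-1]]'

```text
time_s: 32.5
ee_pos: [0.5314, -0.1188, 0.1331]
eef_rot: [3.141, 0.0, -0.001]
force: [-2.1, -0.3, 2.0]
grip_width: 0.0142
grip_force: 25.0
```

Request:
send_rows --motion '[[[0,0,0.02],[0,0,0],-1],[[0,0,0.02],[0,0,0],-1],[[0,0,0],[0,0,0],-1]]'

```text
time_s: 32.8
ee_pos: [0.5314, -0.1188, 0.133]
eef_rot: [3.141, -0.001, -0.001]
force: [-7.2, 0.6, 14.7]
grip_width: 0.0138
grip_force: 25.0
```

Request:
send_rows --motion '[[[-0.01,0,-0.02],[0,0,0],-1],[[0,0,0],[0,0,0],-0.3],[[0,0,0],[0,0,0],-0.3],[[0,0,0],[0,0,0],0],[[0,0,0],[0,0,0],0],[[0,0,-0.3],[0,0,0],0],[[0,0,-0.8],[0,0,0],0],[[0,0,-1],[0,0,0],0],[[0,0,-1],[0,0,0],0],[[0,0,-1],[0,0,0],0]]'

```text
time_s: 33.8
ee_pos: [0.5309, -0.1186, 0.2572]
eef_rot: [3.141, -0.0, -0.001]
force: [0.1, 0.3, 0.5]
grip_width: 0.0472
grip_force: 0.0
```

Request:
send_rows --motion '[[[0,-0.6,0],[0,0,0],0],[[0,-1,0],[0,0,0],0],[[0,-1,0],[0,0,0],0],[[0,-1,0],[0,0,0],0],[[0,-1,0],[0,0,0],0],[[0,-1,0],[0,0,0],0],[[0,-1,0],[0,0,0],0],[[0,-1,0],[0,0,0],0],[[0,-1,0],[0,0,0],0],[[0,-0.5,0],[0,0,0],0],[[0,0,0],[0,0,0],0]]'

```text
time_s: 34.9
ee_pos: [0.5312, 0.1554, 0.2554]
eef_rot: [-3.142, 0.0, 0.001]
force: [-0.3, 0.9, -0.7]
grip_width: 0.047
grip_force: 0.0
```

Run:
```python
from h import *
for n in ("top","side"): np.savez(f"pics/{n}14.npz",**camera(n))
for n in ("top","side"):
    c=cam(n,f"pics/{n}14.npz"); P=world(c).reshape(-1,3); H=cv2.cvtColor(c["pixels"],cv2.COLOR_RGB2HSV).reshape(-1,3).astype(int)
    q=(H[:,1]<60)&(H[:,2]>140)&(abs(P[:,0]-.532)<.06)&(abs(P[:,1]+.118)<.033)&(P[:,2]>.143)&(P[:,2]<.156)
    A=np.c_[P[q,:2]-[.532,-.118],np.ones(q.sum())]; print(n,q.sum(),"cover slopes,z",np.linalg.lstsq(A,P[q,2],rcond=None)[0].round(4))
t=cam("top","pics/top14.npz");s=cam("side","pics/side14.npz")
f=lambda i:cv2.resize(i[:,:,::-1],(400,400),interpolation=cv2.INTER_CUBIC)
cv2.imwrite("pics/n14.png",np.hstack([f(s["pixels"][120:210,210:300]),f(t["pixels"][130:210,250:330])]))
print(get_obs()["ee_pos"],get_obs()["time_s"])
```

```text
top 584 cover slopes,z [0.0041 0.0004 0.1496]
side 374 cover slopes,z [ 0.0062 -0.0313  0.1493]
[0.53134465 0.1535557  0.25532231] 35.0
```

View pics/n14.png

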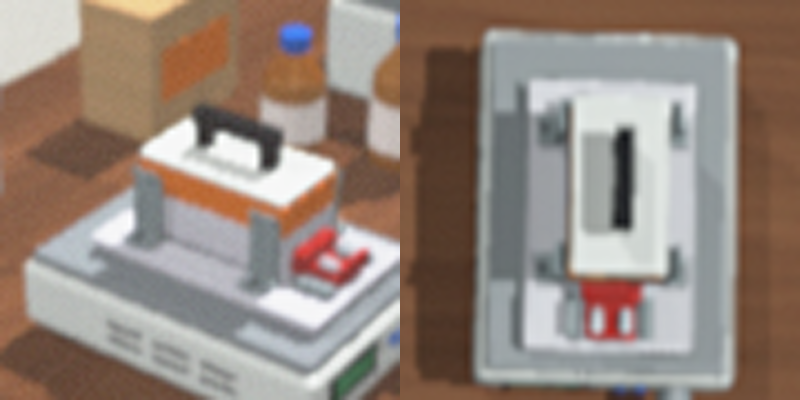

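The stack is square and home: cover top at z = 0.1495 (0.149 expected) and flat, with the gripper clear. Handing in.

```bash
python3 -c "
from station import *
print(hand_in())"
```

```text
the job is handed in; nothing more can be done
None
```

The block, spacer frame and cover are seated in the nest in that order and all released, and the job was handed in at about 35 s; no verdict came back, but the last pictures show the cover flat and within 1 mm of its home height.

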